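# Hang a gem carrier on the conveyor rail and park it behind the catch

## Robot

A 6-joint arm with a two-finger parallel gripper is mounted at the origin on a cart in front of the work surface, level with it; the furniture and walls round the work are solid. World frame = base frame: x ahead of the robot, y to its left, z up, the work surface at z = 0. Lengths are in m, angles in rad, forces in N, time in s.
With the tool pointing down it reaches from about 0.3 to 0.875 m from the base axis. Payload 4.2 kg.
Tool frame: the origin (TCP) lies between the finger pads; the fingertips stand 17 mm ahead of it and the grasp point (between the pads) lies 2 mm behind it (arm.tip_reach is the distance from the TCP to the fingertips, in m); z points along the fingers, y is the line along which they close (so a half turn about z gives the same grasp; the last joint's range is limited). The gripper opens to 85 mm and grips with 20 to 120 N. Pads are 22 mm wide; open, the fingers measure 114 mm over their backs; the gripper's body (76 mm by 85 mm) begins 54 mm behind the grasp point. The pads swing forward as they close: fully open they stand 13 mm farther back than shut.
Start: joints at [-1.236, 0.32, 1.565, -0, 1.257, -0.02], TCP at [0.2, -0.539, 0.248] pointing down, gripper open.
Joint ranges: [-3.11, 3.11], [-0.84, 2.01], [0.21, 2.61], [-1.34, 4.49], [0.05, 2.63], [-2.56, 2.56]. Speed limits (rad/s): [2.57, 2.57, 3.14, 3.14, 3.14, 3.14].

## Interface

Orientations are given as a unit quaternion [w, x, y, z].
In Python, from cell import telemetry, vision, ticket, arm gives the robot as it stands.
- The arm moves only by the tool jog_arm, never from a script. Its argument "motion" is a list of rows, each a list of 3 entries, a list of its own where there are three numbers: the turn, a rotation vector about the tool's x, y, z in rad, then the shift along the tool's x, y, z in mm, then the opening, from -1 (shut) to 1 (fully open). In form: [[[ax, ay, az], [x, y, z], hand], ...]. A call has 1 to 20 rows; each row is the pose to reach, as a shift and turn from the pose commanded when the call began, along the tool's axes at that moment; what a row does not reach only later rows make up. A row lasts 1/12 s, in which the tool goes at most 41.7 mm and 7.16 degrees, less where a joint would pass 70% of its speed; a pose out of reach is approached as far as the arm can. A call with a gripper value outside its range is refused whole. The fingers move at their own pace and stop on an object; "squeeze" is the grip in N (left out, the last holds). Time passes only in rows, so rows that repeat a pose let the fingers close. It gives the time, the measured TCP pose, the force, the opening and the grip force at its end, in the units of the state.
- telemetry.get_state(): the state, without advancing time (a new reading comes with each control period).
- vision.capture(name): name is "scene" or "top" or "wrist"; returns a dict with "pixels" (480x640x3 uint8, blue, green, red), "fovy" (degrees; the focal length in pixels is half the picture's height over the tangent of half this angle, whatever the lens; pixels are square), "cx", "cy" (the principal point, pixels), "eye" and "orientation" of the camera in the world; the wrist camera has in their place "mount" (4x4, takes a point from camera to tool coordinates, whose origin is the TCP and whose axes are the flange's). Camera axes: x right, y up, looking along -z (the intrinsics and any distortion apply to the point x, -y, -z); pixel columns grow to the right and rows downward; lengths in m; the calibration is good to about 2 mm. A picture is of the moment at which its call begins: read the wrist's pose just before it. There is no depth.
- ticket.sign_off(): hands the job in; it is judged then, once.
The state is a dict: "t": time; "joint_positions": joint angles; "joint_vel": joint speeds; "joint_torque": joint torques, N m; "position": TCP position; "tool_rot": TCP orientation; "contact_force": force on the tool from outside, world axes, zero at the start; "ft_torque": the same for the moment, N m; "finger_gap": finger opening in m; "gripper_force": force on a finger pad.
Only numpy, scipy, OpenCV 4.12 (cv2) and the standard library are available. Lean on these libraries where they do the work, as an engineer would, in place of code of your own. Each camera call takes 0.05 s, during which the arm holds its last target. There are 200 camera calls.

## Task

Pick up the steel carrier with the opal by its orange tab, lift its hook over the front lip of the rail at the green mark and lower it gently until the hook sits on the floor of the channel. Then slide it along in the channel, to the left, past the red catch and against the yellow spring buffer, until the catch has snapped out fully behind it, and let go: it must stay hanging there with the buffer pressed in. Use only gentle force on the rail (less than 25 N) and do not disturb the other things.

Things in the scene. Friction and masses are not known exactly. Their poses are not given: they have to be found in the camera images.
- rail: Fixed aluminium U rail, 340 mm long, on two posts behind it. Origin on the bench under its middle; x away from the robot across it, y along it to the left, z up. Channel open upward: floor z 120 mm, x 0 to 9; front lip x -5 to 0, top z 138; back wall x 9 to 14, top z 143. Front face down to z 78. Feet at y -140 and 140 reach x -33 to 77, 12 mm high. Carrier may press rail and stop with 25 N at most.
- load_mark (a point): Point on the channel floor, mid width, above the middle of the green loading mark on the rail's front face: rail (4.5, -90, 120) mm. The mark runs 40 mm either way along the rail. The hook is lowered here.
- carrier: Loose steel hanger, 0.16 to 0.28 kg, opal fixed on its foot. Origin: underside, back plane of plate; x to the hook side, z up. Plate x -5 to 0, 50 mm wide, z 0 to 119; foot x -60 to 0, 54 wide. Top bar x -20 to 14, 40 wide, z 107 to 119; tongue hangs from it: x 9 to 14, 40 wide, down to z 85; the 9 mm gap to the plate takes the lip. Hung: axes along the rail's, origin at rail x -7 (2 mm play), z 35 mm.
- grip_tab (a point): Centre of the orange grip tab on top of the carrier, carrier (-10, 0, 137) mm: an upright post 18 mm (x) by 20 mm (y), z 119 to 155 mm, free on all sides.
- hook_tip (a point): Middle of the lower edge of the hook tongue, carrier (11.5, 0, 85) mm; at rail z 120 mm when seated. Tongue and bar reach 20 mm either side of it along y.
- buffer (a joint): Push of the yellow spring buffer toward rail +y: 0 at rest, 0.012 m solid end; 3 N to start, 0.5 N more per mm. 8 mm thick, it lies over the channel at z 147.5 (bar height) on a grey stop unit clamped on the left part of the rail; its rest face is anywhere from rail y 40 to 100 mm, unmeasured: see or feel. The catch lets the carrier by at about 8 mm, then holds it with some 5 mm left. Housing 18 mm beyond, top z 153.
- dog (a joint): Turn of the red spring catch on the stop unit, rad: 0 fully out across the channel. It lies on the back wall, z 144 to 151 mm, from 36 to 86 mm before the resting buffer face. A carrier sliding toward rail +y pushes it back to about 0.2 (3 to 8 N of push); it springs out again behind the carrier.
- gem_jar: Bystander: small round white-lidded gem jar, 50 mm across, 24 mm high; origin under its centre. Not to be moved.
- vial: Bystander: small capped vial, 23 mm across, 46 mm high; origin under its centre. Not to be moved.
- loupe: Bystander: folding loupe, 27x42x18 mm, origin under its centre. Not to be moved.
- opal_mid: Bystander: opal in brown rock, 47x86x45 mm, origin under its centre. Not to be moved.
There are look-alikes about, which are no part of the job. There is more than one size of the carrier; the job needs the smaller.

How it is judged:
On the way, in this order (a step that is already met when the one before it is completed fails the run):
1. the hook is seated on the channel floor behind the lip, at the green mark (middle of the hook over it) (z of hook_tip in the frame of rail between 0.116 and 0.1235 m and x of hook_tip in the frame of rail between -0.001 and 0.01 m and y of hook_tip in the frame of rail between -0.14 and -0.05 m), for 0.2 s.
2. the carrier, its hook in the channel, pushes the catch aside (value of joint dog above 0.1 rad and z of hook_tip in the frame of rail between 0.116 and 0.1235 m and x of hook_tip in the frame of rail between -0.001 and 0.01 m), for 0.05 s.
At the end, for the whole second after the job is handed in: The carrier hangs, released and at rest, with its hook tip 116 to 123.5 mm above the bench in the channel, leaning less than 0.13 rad, the catch fully out behind it (joint under 0.07 rad) and the buffer pressed in by more than 3 mm (z of hook_tip in the frame of rail between 0.116 and 0.1235 m and x of hook_tip in the frame of rail between -0.001 and 0.01 m and value of joint dog below 0.07 rad and value of joint buffer above 0.003 m and angle between carrier's own z axis and vertical below 0.13 rad and linear speed of carrier below 0.02 m/s and contact force between carrier and the fingers below 0.1 N); the robot touches nothing.
It fails at once if the carrier presses on the rail or its stop unit with more than 25 N (contact force between carrier and rail above 25 N).
It fails at once if the white-lidded jar is moved more than 20 mm (distance of gem_jar from where it was at the start of the episode above 0.02 m).
It fails at once if the vial is moved more than 20 mm (distance of vial from where it was at the start of the episode above 0.02 m).
It fails at once if the loupe is moved more than 20 mm (distance of loupe from where it was at the start of the episode above 0.02 m).
It fails at once if the larger opal is moved more than 20 mm (distance of opal_mid from where it was at the start of the episode above 0.02 m).
It also fails if it takes over 64 s, if anything falls off the work surface, if the arm or the gripper's body presses on something with over 40 N, if the wrist force passes 120 N, or if a joint passes its speed limit or range.

## Working session

There is one attempt and no reset: what is moved stays moved. The work goes in short steps, Python scripts to look and compute and a tool call to move; the robot and the scene stay as the last step left them, time stands still between calls to the robot, and variables do not carry over. Pictures are saved under pics/ and viewed, at most 10 in all, crops included, and the job is handed in when it is done.

Besides the shell and the picture viewer there is one more tool, called after "Emit:" as name(argument=value, ...) on one line, values as JSON. jog_arm: Moves the arm, as the interface text tells. Its arguments: {"type":"object","properties":{"motion":{"type":"array","items":{"type":"array"}},"squeeze":{"type":"number"}},"required":["motion"]}

```bash
mkdir -p pics; ls
cat > h.py <<'E'
import numpy as np, cv2
from cell import telemetry, vision, arm
from scipy.spatial.transform import Rotation as R
def rot(q): return R.from_quat([q[1],q[2],q[3],q[0]]).as_matrix()
def campose(c,st=None):
    if 'eye' in c:
        o=np.array(c['orientation'],float)
        return np.array(c['eye']), (o if o.shape==(3,3) else rot(o))
    M=np.array(c['mount']);Rt=rot(st['tool_rot'])
    return np.array(st['position'])+Rt@M[:3,3], Rt@M[:3,:3]
def ray(c,u,v,st=None):
    e,o=campose(c,st);f=240/np.tan(np.radians(c['fovy'])/2)
    d=o@np.array([(u-c['cx'])/f,-(v-c['cy'])/f,-1]);return e,d
def onz(c,u,v,z,st=None):
    e,d=ray(c,u,v,st);return e+d*(z-e[2])/d[2]
def proj(c,p,st=None):
    e,o=campose(c,st);f=240/np.tan(np.radians(c['fovy'])/2)
    q=o.T@(np.array(p)-e);return c['cx']+f*q[0]/-q[2],c['cy']-f*q[1]/-q[2]
def tri(*rays):
    A=np.zeros((3,3));b=np.zeros(3)
    for e,d in rays:
        d=d/np.linalg.norm(d);P=np.eye(3)-np.outer(d,d);A+=P;b+=P@e
    p=np.linalg.solve(A,b)
    return p,[np.linalg.norm((np.eye(3)-np.outer(d,d)/(d@d))@(p-e)) for e,d in rays]
E
python3 - <<'E'
from h import *
import pickle
st=telemetry.get_state();print(st)
D={}
for n in ['scene','top','wrist']:
    c=vision.capture(n);D[n]=c;cv2.imwrite(f'pics/{n}0.png',c['pixels']);print(n,{k:v for k,v in c.items() if k!='pixels'})
pickle.dump((st,D),open('d0.pkl','wb'))
E
```

```text
pics
{'t': 0.0, 'joint_positions': array([-1.23603058e+00,  3.20305347e-01,  1.56569540e+00, -5.72935669e-06,
        1.25740004e+00, -2.00215190e-02]), 'joint_vel': array([-0.00141761,  0.00044936,  0.00013688, -0.00019987,  0.00065113,
        0.00091431]), 'joint_torque': array([-7.22967143e-04, -4.15528572e+01, -2.34161460e+01, -2.63797374e-04,
        8.10307305e-03,  3.41150809e-06]), 'position': array([ 0.19958805, -0.53876466,  0.24746815]), 'tool_rot': array([-8.92467316e-04,  9.84306409e-01,  1.76465511e-01, -1.44378961e-04]), 'contact_force': array([-0.52991149,  0.40832039,  1.09580097]), 'ft_torque': array([ 0.00103701,  0.0003504 , -0.00048948]), 'gripper_force': 0.0, 'finger_gap': 0.08523674178651762}
scene {'fovy': 43.99052804730584, 'cx': 332.2677976968794, 'cy': 246.29669875652672, 'eye': array([-0.09334448,  0.61622041,  0.78575341]), 'orientation': array([-0.31981807, -0.16381875,  0.42933398,  0.82858443])}
top {'fovy': 42.42098676462391, 'cx': 310.40620749907987, 'cy': 236.98829738815544, 'eye': array([ 0.24885558, -0.08795392,  1.47520847]), 'orientation': array([-0.6941688 , -0.06936422,  0.06094323,  0.71386568])}
wrist {'fovy': 58.687658799680506, 'cx': 325.86221487162044, 'cy': 233.7867841950862, 'mount': array([[-1.29761729e-04,  9.55126003e-01,  2.96199766e-01,
         7.60308341e-02],
       [ 9.99999927e-01,  1.76241898e-05,  3.81257550e-04,
        -2.02273198e-04],
       [ 3.58928719e-04,  2.96199794e-01, -9.55125936e-01,
        -1.24691587e-01],
       [ 0.00000000e+00,  0.00000000e+00,  0.00000000e+00,
         1.00000000e+00]])}
```

View pics/scene0.png

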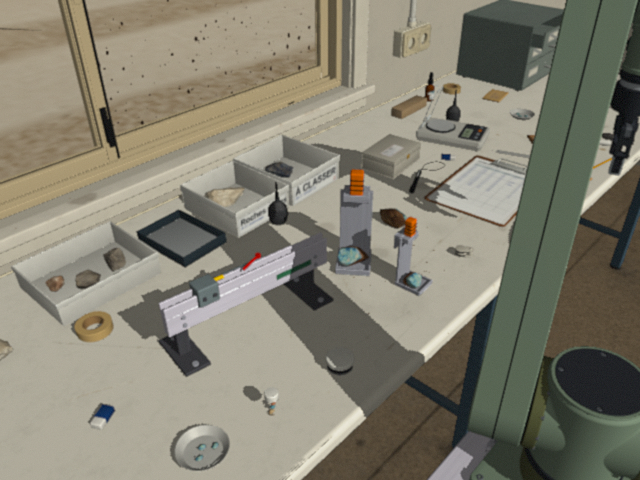

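View pics/top0.png

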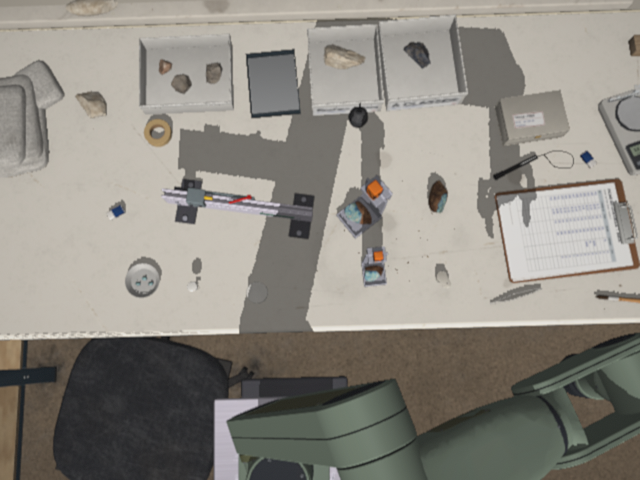

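The scene view shows two steel carriers with orange tabs: the larger at about (357,215) and the smaller at about (410,255). In the top view they are at (362,205) and (375,268). The smaller has the narrower plate and fits the job. The rail runs from (165,310) to (325,250) in the scene view, with the green mark at (295,270), the red catch at (252,262) and the yellow buffer at (219,278). I'll confirm with a crop and measure.

Run:
```python
from h import *
import pickle
st,D=pickle.load(open('d0.pkl','rb'))
s,t=D['scene'],D['top']
def blobs(c,lo,hi,name,mn=6):
    m=cv2.inRange(cv2.cvtColor(c['pixels'],cv2.COLOR_BGR2HSV),lo,hi)
    n,l,sta,ce=cv2.connectedComponentsWithStats(m)
    for i in range(1,n):
        if sta[i][4]>=mn: print(name,sta[i],ce[i].round(1))
for n,c in (('scene',s),('top',t)):
    blobs(c,(5,180,130),(17,255,255),n+' orange');blobs(c,(0,180,120),(4,255,255),n+' red');blobs(c,(19,170,120),(32,255,255),n+' yellow');blobs(c,(40,70,30),(85,255,255),n+' green',15)
a=cv2.resize(s['pixels'][200:305,375:445],None,fx=5,fy=5,interpolation=cv2.INTER_CUBIC)
b=cv2.resize(t['pixels'][240:295,350:400],None,fx=8,fy=8,interpolation=cv2.INTER_CUBIC)
H=560;im=np.zeros((H,750,3),np.uint8);im[:a.shape[0],:a.shape[1]]=a;im[:b.shape[0],350:350+b.shape[1]]=b
cv2.imwrite('pics/crop1.png',im)
c1=cv2.resize(s['pixels'][225:375,155:340],None,fx=4.2,fy=4.2,interpolation=cv2.INTER_CUBIC)[:600,:800]
cv2.imwrite('pics/crop2.png',c1[:,:780])
c2=cv2.resize(t['pixels'][170:245,155:320],None,fx=4.8,fy=4.8,interpolation=cv2.INTER_CUBIC)
cv2.imwrite('pics/crop3.png',c2)
```

```text
scene orange [351 170  13  11 126] [356.9 174.7]
scene orange [351 182  12   3  35] [356.7 183. ]
scene orange [351 186  12   4  37] [356.4 187.9]
scene orange [351 191  12   4  45] [356.2 192.5]
scene orange [406 217  10  19  95] [411.8 224.6]
scene red [243 253  18  16  61] [252.5 259.7]
scene yellow [593 159  18   9  18] [601.5 163. ]
scene yellow [214 275   9   6  34] [218.  277.4]
scene green [277 261  33  18 122] [293.2 269.3]
top orange [368 181  14  16 143] [374.5 188.3]
top orange [374 252   9   8  64] [377.8 255.6]
top red [230 196  21   7  23] [240.7 198.8]
top yellow [205 196   7   3  14] [207.6 197.4]
```

View pics/crop1.png

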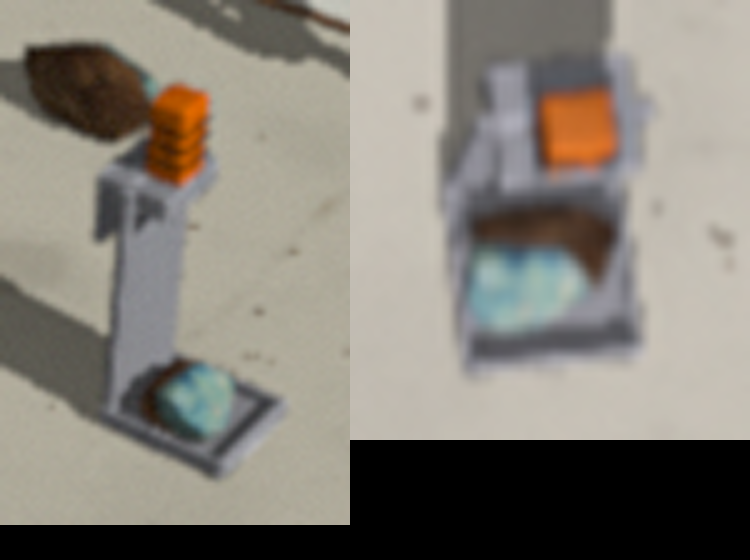

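View pics/crop2.png

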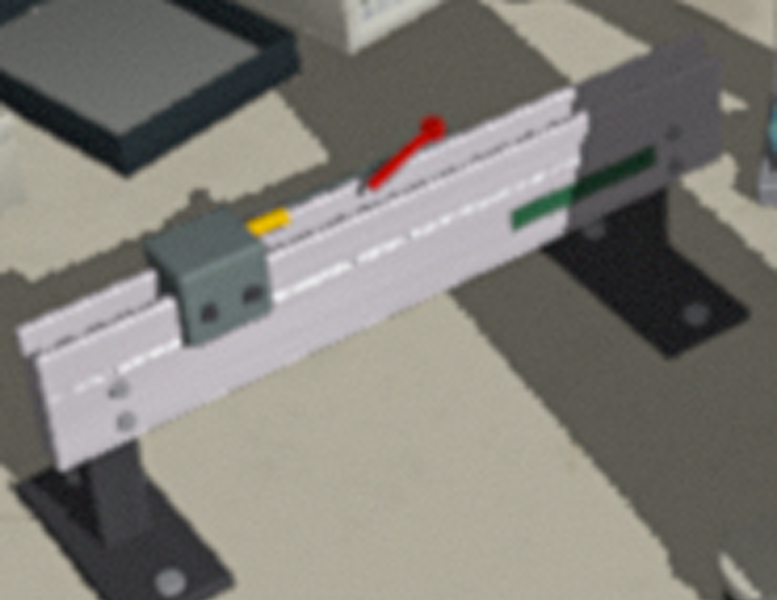

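View pics/crop3.png

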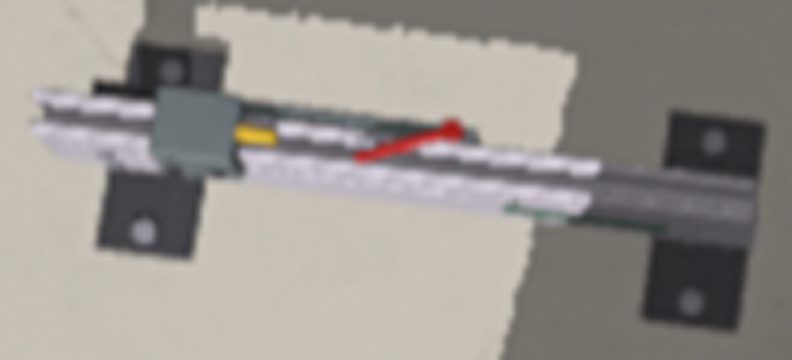

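The crop confirms the smaller carrier: hook tongue on the far side, opal foot toward the robot, tab at top-view (378,256). The rail crops give the end corners and feet. Next I cast these onto their known heights.

Run:
```python
from h import *
import pickle
st,D=pickle.load(open('d0.pkl','rb'))
s,t=D['scene'],D['top']
S=lambda u,v:(s,155+u/4.2,225+v/4.2)
T=lambda u,v:(t,155+u/4.8,170+v/4.8)
pts=[(S(38,352),(-5,170,138)),(S(718,62),(-5,-170,138)),(S(62,470),(-5,170,78)),(S(720,163),(-5,-170,78)),
(S(18,330),(14,170,143)),(S(703,38),(14,-170,143)),
(T(35,137),(-5,170,138)),(T(37,90),(14,170,143)),(T(757,183),(14,-170,143))]
W=np.array([onz(*a,b[2]/1e3)[:2] for a,b in pts]);L=np.array([b[:2] for a,b in pts])/1e3
wc,lc=W.mean(0),L.mean(0);H=(L-lc).T@(W-wc)
th=np.arctan2(H[0,1]-H[1,0],H[0,0]+H[1,1]);Rm=np.array([[np.cos(th),-np.sin(th)],[np.sin(th),np.cos(th)]])
o=wc-Rm@lc;print('rail',o,th);print((((W-o)@Rm)-L)*1e3)
g=lambda p:((p[:2]-o)@Rm*1e3).round(1)
print('right foot corners',[g(onz(*T(*p),.012)) for p in((670,110),(765,122),(735,330),(640,318))])
print('green ends',g(onz(*S(512,220),.11)),g(onz(*S(655,155),.11)))
print('yellow front edge top',g(onz(*S(290,215),.1515)),g(onz(*T(276,137),.1515)))
print('dog',g(onz(*S(372,187),.151)),g(onz(*S(433,127),.151)),g(onz(*T(357,158),.151)),g(onz(*T(455,130),.151)))
print('housing',g(onz(*S(240,210),.153)),g(onz(*T(240,100),.153)))
# carrier
A=lambda u,v:(s,375+u/5,200+v/5);B=lambda u,v:(t,350+(u-350)/8,240+v/8)
print('tab top ctr', onz(*A(182,92),.155), onz(*B(577,127),.155))
print(tri(ray(*A(182,92)),ray(*B(577,127))))
print('foot scene FL?',[onz(*A(*p),.0)[:2].round(4) for p in((105,412),(222,475),(287,408))])
print('foot top',[onz(*B(*p),.0)[:2].round(4) for p in((470,370),(637,352))])
print('bar top', [onz(*B(*p),.119)[:2].round(4) for p in((490,65),(628,55))])
print('obst', 'big carrier tab',onz(t,374.5,188.3,.2),'opal',onz(t,438,195,.03))
```

```text
rail [0.57529745 0.08891283] -0.17183367046469075
[[ 4.94790738 -2.81270401]
 [ 0.18664826  5.84379183]
 [ 1.72620028 -1.37039871]
 [ 2.16653285  3.36054302]
 [-2.95995497 -0.43056873]
 [-4.97160238  3.87499453]
 [-2.95746682 -4.76795245]
 [-0.77083974 -2.93476464]
 [ 2.63257513 -0.76294084]]
right foot corners [array([  78.4, -115.7]), array([  79. , -164.4]), array([ -29.5, -164.9]), array([ -30.2, -116.8])]
green ends [-13.7 -43.9] [ -13.8 -121.2]
yellow front edge top [-0.3 53.8] [ 4.9 51.1]
dog [-4.  17.1] [ 16.4 -25.7] [ 0.5 12.5] [ 19.9 -30. ]
housing [13.4 69.2] [19.5 70.3]
tab top ctr [ 0.4515662  -0.22183626  0.155     ] [ 0.44980161 -0.2208713   0.155     ]
(array([ 0.45007964, -0.22049901,  0.1561599 ]), [np.float64(0.0005197105338030195), np.float64(0.0005197105338032095)])
foot scene FL? [array([ 0.4617, -0.2018]), array([ 0.4012, -0.2012]), array([ 0.4065, -0.2558])]
foot top [array([ 0.401 , -0.2012]), array([ 0.405 , -0.2512])]
bar top [array([ 0.4734, -0.2012]), array([ 0.4751, -0.2396])]
obst big carrier tab [ 0.58835301 -0.21491182  0.2       ] opal [ 0.61237653 -0.38322874  0.03      ]
```

```bash
cat >> h.py <<'E'
def go(p,yaw):
    st=telemetry.get_state();Rt=rot(st['tool_rot'])
    c,s_=np.cos(yaw),np.sin(yaw);Rd=np.array([[c,s_,0],[s_,-c,0],[0,0,-1]])
    print('turn',R.from_matrix(Rt.T@Rd).as_rotvec().round(4),'shift',(Rt.T@(np.array(p)-st['position'])*1e3).round(1),'t',round(st['t'],2),'F',st['contact_force'].round(1))
RO=np.array([0.57530,0.08891]);RY=-0.1718
def railw(l,o=RO,y=RY):
    c,s_=np.cos(y),np.sin(y);return np.r_[o+np.array([[c,-s_],[s_,c]])@np.array(l[:2])/1e3,l[2]/1e3]
E
python3 -c "
from h import *
go([.445,-.2205,.30],.08)"
```

```text
turn [-1.300e-03  1.000e-04  2.748e-01] shift [ 340.7 -213.4  -52. ] t 0.15 F [ 0.2  0.9 -0.1]
```

Emit:
jog_arm(motion=[[[0, 0, 0.05], [30, -19, -30], 1], [[0, 0, 0.15], [65, -40, -50], 1], [[-0.001, 0, 0.275], [340, -213, -52], 1], [[-0.001, 0, 0.275], [340, -213, -52], 1], [[-0.001, 0, 0.275], [340, -213, -52], 1], [[-0.001, 0, 0.275], [340, -213, -52], 1], [[-0.001, 0, 0.275], [340, -213, -52], 1], [[-0.001, 0, 0.275], [340, -213, -52], 1], [[-0.001, 0, 0.275], [340, -213, -52], 1], [[-0.001, 0, 0.275], [340, -213, -52], 1], [[-0.001, 0, 0.275], [340, -213, -52], 1], [[-0.001, 0, 0.275], [340, -213, -52], 1], [[-0.001, 0, 0.275], [340, -213, -52], 1], [[-0.001, 0, 0.275], [340, -213, -52], 1], [[-0.001, 0, 0.275], [340, -213, -52], 1]])

```text
t: 1.4
position: [0.4437, -0.2225, 0.3002]
tool_rot: [0.001, 0.999, 0.039, -0.0]
contact_force: [0.7, -0.9, 0.4]
finger_gap: 0.0855
gripper_force: 0.0
```

Run:
```python
from h import *
import pickle
st=telemetry.get_state();c=vision.capture('wrist');pickle.dump((st,c),open('w1.pkl','wb'))
print(st['t'],st['position'],st['tool_rot'],st['contact_force'])
cv2.imwrite('pics/w1.png',c['pixels'])
m=cv2.inRange(cv2.cvtColor(c['pixels'],cv2.COLOR_BGR2HSV),(5,180,110),(17,255,255))
n,l,sta,ce=cv2.connectedComponentsWithStats(m)
for i in range(1,n):
    if sta[i][4]>60: print(sta[i],ce[i])
for z in (.119,.155):
    print(proj(c,[.45,-.2205,z],st))
```

```text
1.4 [ 0.44374616 -0.22252852  0.30021708] [ 5.89859987e-04  9.99248954e-01  3.87448576e-02 -1.23308790e-04] [ 0.67652804 -0.86726654  0.39699995]
[311 194  29  26 728] [325.14835165 206.45054945]
(np.float64(324.03063517964995), np.float64(200.6977481740111))
(np.float64(323.86555255088274), np.float64(212.9820189961773))
```

View pics/w1.png

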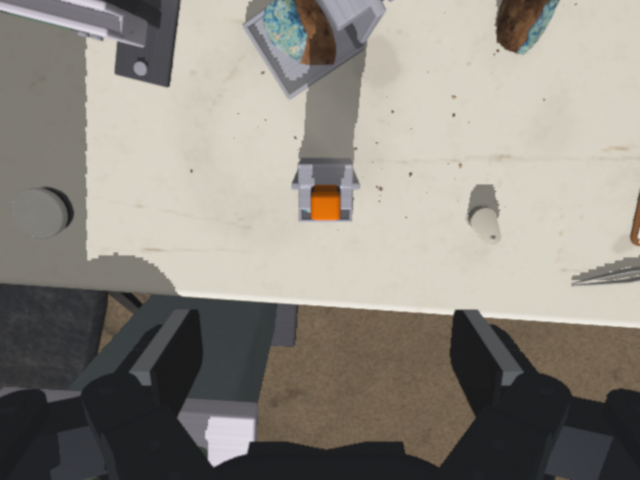

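The wrist view shows the carrier straight below, with the tab at (325,206) and edges parallel to the image, so its yaw is close to the tool's. The big carrier is at (310,40), and the vial, jar and loupe-like things are well clear.

Run:
```python
from h import *
import pickle
st,c=pickle.load(open('w1.pkl','rb'))
m=cv2.inRange(cv2.cvtColor(c['pixels'],cv2.COLOR_BGR2HSV),(5,180,60),(17,255,255))[185:230,300:350]
print('rows',[(185+i,300+np.where(r)[0].min(),300+np.where(r)[0].max()) for i,r in enumerate(m>0) if r.any()][::3])
a=onz(c,310.5,219.5,.155,st);b=onz(c,340,219.5,.155,st);print('near edge',a,b,np.hypot(*(a-b)[:2]))
print('tongue/bar far edge z.119',[onz(c,u,v,.119,st).round(4) for u,v in((300,166),(354,166))])
print('far foot edges',[onz(c,u,v,.0,st).round(4) for u,v in((298,221),(353,221))])
print(arm.__dict__ if hasattr(arm,'__dict__') else '', arm.tip_reach)
g=c['pixels'][140:240,270:380];cv2.imwrite('pics/w1c.png',cv2.resize(g,None,fx=6,fy=6,interpolation=cv2.INTER_CUBIC))
go([.450,-.2205,.230],.0775)
```

```text
rows [(186, np.int64(316), np.int64(334)), (189, np.int64(315), np.int64(335)), (192, np.int64(313), np.int64(337)), (195, np.int64(312), np.int64(338)), (198, np.int64(312), np.int64(339)), (201, np.int64(311), np.int64(339)), (204, np.int64(311), np.int64(339)), (207, np.int64(312), np.int64(339)), (210, np.int64(312), np.int64(339)), (213, np.int64(311), np.int64(339)), (216, np.int64(311), np.int64(339)), (219, np.int64(316), np.int64(335))]
near edge [ 0.44493375 -0.21210432  0.155     ] [ 0.44642198 -0.23137393  0.155     ] 0.019326994775346776
tongue/bar far edge z.119 [array([ 0.474 , -0.2014,  0.119 ]), array([ 0.4769, -0.2399,  0.119 ])]
far foot edges [array([ 0.3995, -0.197 ,  0.    ]), array([ 0.4039, -0.2537,  0.    ])]
{} 0.017
turn [ 0.0011  0.0001 -0.0001] shift [ 6.4 -1.6 70.3] t 1.45 F [ 0.  -0.4  1.2]
```

View pics/w1c.png

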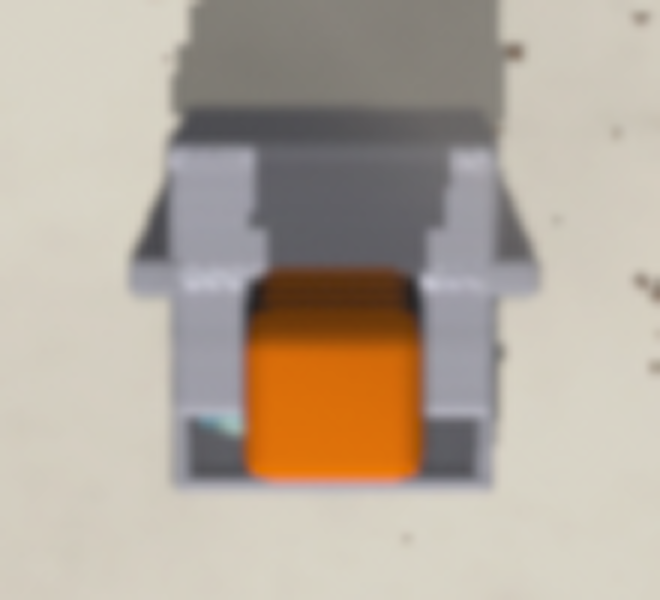

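The crop shows the tab face, bar and foot edges. They agree on the tab at (0.452, -0.221) with yaw 0.077. Going down.

Emit:
jog_arm(motion=[[[0.001, 0, 0], [8, -1, 30], 1], [[0.001, 0, 0], [8, -1, 60], 1], [[0.001, 0, 0], [8, -1, 90], 1], [[0.001, 0, 0], [8, -1, 115], 1], [[0.001, 0, 0], [8, -1, 135], 1], [[0.001, 0, 0], [8, -1, 145], 1], [[0.001, 0, 0], [8, -1, 152], 1], [[0.001, 0, 0], [8, -1, 152], 1], [[0.001, 0, 0], [8, -1, 152], 1], [[0.001, 0, 0], [8, -1, 152], 1]])

```text
t: 2.28
position: [0.4533, -0.2205, 0.1496]
tool_rot: [0.001, 0.999, 0.04, 0.001]
contact_force: [0.2, 0.3, 0.6]
finger_gap: 0.0854
gripper_force: 0.0
```

```bash
python3 -c "
from h import *
go([.452,-.2210,.148],.0775)"
```

```text
turn [ 0.0015 -0.0025  0.002 ] shift [-1.3  0.4  1.6] t 2.28 F [0.2 0.3 0.6]
```

Emit:
jog_arm(motion=[[[0, 0, 0], [-1, 0, 1], 0], [[0, 0, 0], [-1, 0, 1], -0.5], [[0, 0, 0], [-1, 0, 1], -1], [[0, 0, 0], [-1, 0, 1], -1], [[0, 0, 0], [-1, 0, 1], -1], [[0, 0, 0], [-1, 0, 1], -1], [[0, 0, 0], [-1, 0, 1], -1], [[0, 0, 0], [-1, 0, 1], -1], [[0, 0, 0], [-1, 0, 1], -1], [[0, 0, 0], [-1, 0, 1], -1]], squeeze=60)

```text
t: 3.12
position: [0.4519, -0.2202, 0.1476]
tool_rot: [0.0, 0.999, 0.04, 0.001]
contact_force: [0.5, -1.1, 1.7]
finger_gap: 0.0188
gripper_force: 59.9
```

Gripped. I'll compute the clearance past the big carrier and the standoff pose.

Run:
```python
from h import *
import pickle
st,D=pickle.load(open('d0.pkl','rb'));t=D['top']
print('big foot near corner',onz(t,357,237,0),onz(t,337,213,0))
print('jar',onz(t,258,292,.024),'vial',onz(t,195,287,.02))
go([.440,-.22,.218],.0775);go([.450,-.08,.218],-.05)
p=railw((-72,-90,218));print(p);go(p,RY)
```

```text
big foot near corner [ 0.52112528 -0.18692333  0.        ] [ 0.58215302 -0.1405454   0.        ]
jar [0.39206728 0.05244823 0.024     ] vial [0.40847454 0.20182178 0.02      ]
turn [ 0.0008 -0.001   0.0023] shift [-11.7  -1.1 -70.4] t 3.12 F [ 0.5 -1.1  1.7]
turn [ 0.0007 -0.0011  0.1298] shift [   9.4 -139.9  -70.5] t 3.12 F [ 0.5 -1.1  1.7]
[0.48897389 0.01254376 0.218     ]
turn [ 0.0006 -0.0011  0.2516] shift [  55.6 -229.   -70.5] t 3.12 F [ 0.5 -1.1  1.7]
```

Emit:
jog_arm(motion=[[[0, 0, 0], [0, 0, -10], -1], [[0, 0, 0], [-3, 0, -30], -1], [[0, 0, 0], [-8, 0, -50], -1], [[0, 0, 0], [-10, -5, -70], -1], [[0, 0, 0.03], [-6, -30, -70], -1], [[0, 0, 0.07], [0, -60, -70], -1], [[0, 0, 0.11], [5, -95, -70], -1], [[0, 0, 0.15], [10, -130, -70], -1], [[0, 0, 0.19], [25, -165, -70], -1], [[0, 0, 0.22], [40, -195, -70], -1], [[0, 0, 0.24], [50, -217, -70], -1], [[0, 0, 0.251], [55, -227, -70], -1], [[0, 0, 0.251], [56, -229, -70], -1], [[0, 0, 0.251], [56, -229, -70], -1], [[0, 0, 0.251], [56, -229, -70], -1], [[0, 0, 0.251], [56, -229, -70], -1]])

```text
t: 4.45
position: [0.4885, 0.0119, 0.2172]
tool_rot: [0.0, 0.996, -0.086, -0.0]
contact_force: [-0.2, -0.9, -2.8]
finger_gap: 0.019
gripper_force: 59.4
```

Run:
```python
from h import *
import pickle
st=telemetry.get_state();c=vision.capture('wrist');pickle.dump((st,c),open('w2.pkl','wb'))
print(st['t'],st['position'],st['tool_rot'],st['contact_force'],st['ft_torque'])
cv2.imwrite('pics/w2.png',c['pixels'])
go(railw((-72,-90,218)),RY)
```

```text
4.45 [0.48850262 0.01188737 0.21724163] [ 2.21794585e-04  9.96296409e-01 -8.59843264e-02 -3.35135728e-04] [-0.18880621 -0.87688724 -2.79781485] [ 0.0019056  -0.02536881  0.01221259]
turn [ 0.0004  0.0004 -0.0007] shift [ 0.3 -0.8 -0.7] t 4.5 F [ 0.7  0.1 -1.7]
```

View pics/w2.png

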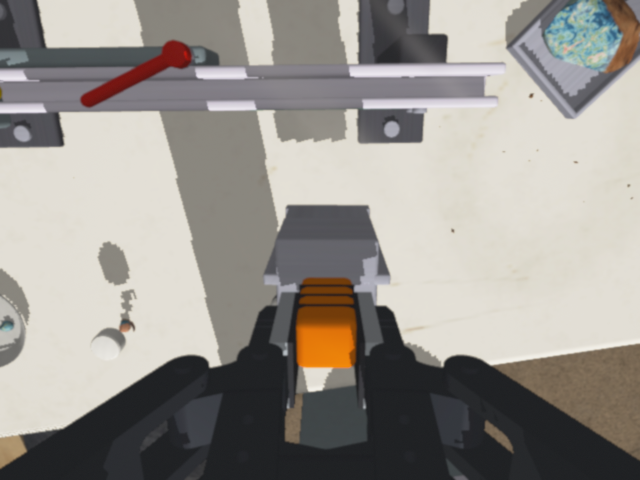

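The view shows the held carrier (bar far edge near row 207-240, columns 280-375). The rail is above it, with the front lip from (0,107) to (495,102), the back wall from (0,73) to (503,68), and the right end at column ~500. I'll measure the lines.

Run:
```python
from h import *
import pickle
st,c=pickle.load(open('w2.pkl','rb'))
im=c['pixels'].astype(int)
for u in (225,400,470): print(u,[(v,tuple(im[v,u])) for v in range(58,118,1)])
```

```text
225 [(58, (np.int64(127), np.int64(134), np.int64(138))), (59, (np.int64(125), np.int64(133), np.int64(137))), (60, (np.int64(125), np.int64(133), np.int64(137))), (61, (np.int64(125), np.int64(133), np.int64(136))), (62, (np.int64(124), np.int64(132), np.int64(135))), (63, (np.int64(124), np.int64(132), np.int64(135))), (64, (np.int64(123), np.int64(129), np.int64(132))), (65, (np.int64(124), np.int64(124), np.int64(128))), (66, (np.int64(140), np.int64(134), np.int64(138))), (67, (np.int64(167), np.int64(158), np.int64(163))), (68, (np.int64(193), np.int64(182), np.int64(188))), (69, (np.int64(208), np.int64(196), np.int64(202))), (70, (np.int64(214), np.int64(204), np.int64(209))), (71, (np.int64(218), np.int64(209), np.int64(214))), (72, (np.int64(221), np.int64(214), np.int64(218))), (73, (np.int64(226), np.int64(218), np.int64(222))), (74, (np.int64(231), np.int64(224), np.int64(228))), (75, (np.int64(236), np.int64(229), np.int64(233))), (76, (np.int64(236), np.int64(229), np.int64(233))), (77, (np.int64(227), np.int64(219), np.int64(223))), (78, (np.int64(211), np.int64(199),
[... 7769 characters left out ...]
105, (np.int64(235), np.int64(228), np.int64(232))), (106, (np.int64(234), np.int64(228), np.int64(232))), (107, (np.int64(223), np.int64(222), np.int64(226))), (108, (np.int64(211), np.int64(218), np.int64(221))), (109, (np.int64(207), np.int64(218), np.int64(221))), (110, (np.int64(206), np.int64(218), np.int64(221))), (111, (np.int64(206), np.int64(218), np.int64(221))), (112, (np.int64(206), np.int64(218), np.int64(221))), (113, (np.int64(206), np.int64(218), np.int64(221))), (114, (np.int64(206), np.int64(218), np.int64(221))), (115, (np.int64(205), np.int64(217), np.int64(221))), (116, (np.int64(205), np.int64(217), np.int64(221))), (117, (np.int64(206), np.int64(217), np.int64(221)))]
```

Run:
```python
from h import *
import pickle
st,c=pickle.load(open('w2.pkl','rb'));Rt=rot(st['tool_rot']);P=np.array(st['position'])
def car(l): return P+Rt@np.array([l[0]+10,-l[1],147.6-l[2]])/1e3
for n,l in dict(tonguelow=(14,20,85),tonguelowR=(14,-20,85),barfar=(14,20,119),barfarR=(14,-20,119),foot=(0,27,0),footR=(0,-27,0),plate=(0,25,119),plateR=(0,-25,119),tabfar=(-1,10,155),tabnear=(-19,10,155),tabnearR=(-19,-10,155)).items(): print(n,np.round(proj(c,car(l),st),1))
# rail from image
for e,z,pp in (('back',.143,((225,67),(400,63.8),(470,62.5))),('b9',.143,((225,79),(400,77),(470,76))),('lip0',.138,((225,101),(400,99),(470,98))),('lip-5',.138,((225,110.5),(400,108.2),(470,107)))):
    q=np.array([onz(c,*p,z,st)[:2] for p in pp]);d=q[0]-q[-1];yaw=-np.arctan2(d[0],d[1]);n=np.array([np.cos(yaw),np.sin(yaw)])
    print(e,'yaw',yaw.round(4),'x in current rail frame',(np.array([(w-RO)@[np.cos(RY),np.sin(RY)] for w in q])*1e3).round(1))
for u,v,z in((497,102,.138),(504,69,.143)): print('end y',(onz(c,u,v,z,st)[:2]-RO)@[-np.sin(RY),np.cos(RY)])
print('dog',[(onz(c,u,v,.151,st)[:2]-RO)@[-np.sin(RY),np.cos(RY)] for u,v in ((87,100),(177,53))])
g=c['pixels'][190:380,250:410];im=cv2.resize(g,None,fx=3.1,fy=3.1,interpolation=cv2.INTER_CUBIC)
cv2.imwrite('pics/w2c.png',im)
```

```text
tonguelow [283.  220.7]
tonguelowR [370.9 220.7]
barfar [274.4 244.6]
barfarR [379.9 244.6]
foot [285.3 206.6]
footR [367.8 206.6]
plate [262.8 278.8]
plateR [391.4 278.7]
tabfar [295.1 328. ]
tabnear [296.3 377.9]
tabnearR [358.5 377.8]
back yaw -0.1551 x in current rail frame [17.7 19.  19.5]
b9 yaw -0.1608 x in current rail frame [12.8 13.6 14. ]
lip0 yaw -0.1606 x in current rail frame [3.6 4.5 4.9]
lip-5 yaw -0.1586 x in current rail frame [-0.5  0.4  0.9]
end y -0.16844295121038208
end y -0.16794619354553209
dog [np.float64(0.011561772384610515), np.float64(-0.028744739052956936)]
```

View pics/w2c.png

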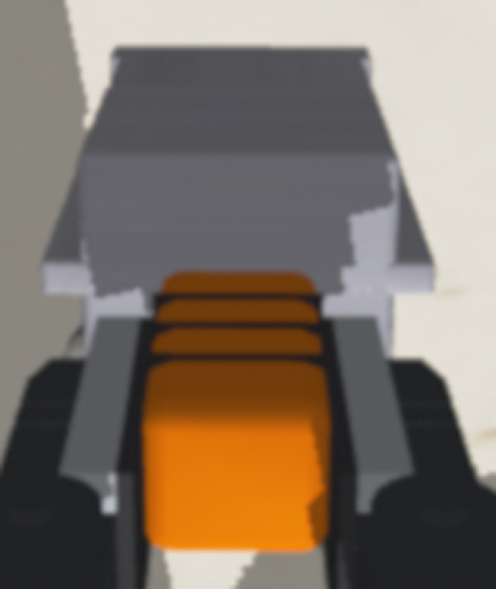

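```bash
python3 - <<'E'
from h import *
import pickle
st,c=pickle.load(open('w2.pkl','rb'))
q=railw((4.1,-88.2,0))[:2];Y=-.160;n=np.array([np.cos(Y),np.sin(Y)]);m=np.array([-np.sin(Y),np.cos(Y)])
O=q+m*.09;print('new origin',O)
s=open('h.py').read().replace('RO=np.array([0.57530,0.08891]);RY=-0.1718',f'RO=np.array([{O[0]:.5f},{O[1]:.5f}]);RY=-0.160');open('h.py','w').write(s)
loc=lambda p:np.array([(p[:2]-O)@n,(p[:2]-O)@m])*1e3
print('TCP',loc(st['position']))
for nme,v,z in (('tongue low',217.4,.1545),('bar far',239,.1885),('foot',205.2,.0695)): print(nme,loc(onz(c,327,v,z,st)))
print('bar sides',loc(onz(c,276.5,239,.1885,st)),loc(onz(c,377.4,239,.1885,st)))
E
python3 -c "
from h import *
go(railw((-17,-90,218)),RY)"
```

```text
new origin [0.57859995 0.09015796]
TCP [-76.47661194 -91.6250098 ]
tongue low [-51.01724575 -92.0027766 ]
bar far [-50.30367734 -91.90033694]
foot [-65.64263014 -92.11097065]
bar sides [-50.06455564 -72.83026036] [ -50.54236759 -110.93600573]
turn [ 0.0004  0.0004 -0.0125] shift [59.4 -2.4 -0.7] t 4.5 F [ 0.7  0.1 -1.7]
```

Emit:
jog_arm(motion=[[[0, 0, -0.003], [15, -1, 0], -1], [[0, 0, -0.008], [30, -2, 0], -1], [[0, 0, -0.0125], [45, -2, 0], -1], [[0, 0, -0.0125], [54, -2, 0], -1], [[0, 0, -0.0125], [57.6, -2, 0], -1], [[0, 0, -0.0125], [57.6, -2, 0], -1], [[0, 0, -0.0125], [57.6, -2, 0], -1], [[0, 0, -0.0125], [57.6, -2, 0], -1]])

```text
t: 5.17
position: [0.5453, 0.0049, 0.2172]
tool_rot: [0.0, 0.997, -0.079, -0.0]
contact_force: [-0.1, 0.2, -1.9]
finger_gap: 0.0188
gripper_force: 59.4
```

Run:
```python
from h import *
import pickle
st=telemetry.get_state();c=vision.capture('wrist');pickle.dump((st,c),open('w3.pkl','wb'))
print(st['t'],st['position'],st['tool_rot'],st['contact_force'])
g=c['pixels'][180:380,240:420];cv2.imwrite('pics/w3c.png',cv2.resize(g,None,fx=3,fy=3,interpolation=cv2.INTER_CUBIC))
go(railw((-18.8,-90,218)),RY)
```

```text
5.1667 [0.54528656 0.00489736 0.217246  ] [ 3.00239433e-05  9.96844166e-01 -7.93820600e-02 -4.42569303e-04] [-0.10695512  0.22129209 -1.88753395]
turn [0.0001 0.0006 0.0012] shift [ 0.4  0.6 -0.7] t 5.22 F [-0.9 -0.6 -2.2]
```

View pics/w3c.png

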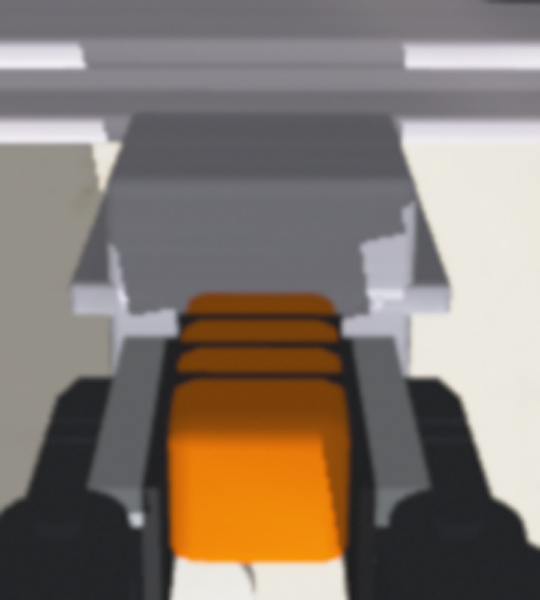

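The crop shows the tongue's lower edge (row ~218) just over the lip's inner edge (row ~219), with the back wall at rows 194-203. That was my tenth and last picture; from here I work from numbers.

Run:
```python
from h import *
import pickle
st,c=pickle.load(open('w3.pkl','rb'))
n=np.array([np.cos(RY),np.sin(RY)]);m=np.array([-n[1],n[0]])
loc=lambda p:(np.array([(p[:2]-RO)@n,(p[:2]-RO)@m])*1e3).round(1)
print('TCP',loc(st['position']))
for nm,u,v,z in (('lip-5',272,227.3,.138),('lip0 L',274,219.5,.138),('b9 L',268,202.7,.143),('b9 R',376,202.7,.143),('b14',268,194,.143),('lip-5R',378,227.3,.138),('tongue L',285,218.3,.1545),('tongue R',370,218.3,.1545),('bar L',278,239.5,.1885),('bar R',376,239.5,.1885)): print(nm,loc(onz(c,u,v,z,st)))
G=c['pixels'].astype(int).sum(2)
for u in (262,268,385,395): print(u,'grad rows',[(v,G[v+1,u]-G[v-1,u]) for v in range(188,232) if abs(G[v+1,u]-G[v-1,u])>90])
print('tongue edge',[(v,G[v+1,327]-G[v-1,327]) for v in range(205,245) if abs(G[v+1,327]-G[v-1,327])>20])
```

```text
TCP [-19.3 -89.5]
lip-5 [ -3.4 -62.2]
lip0 L [  0.6 -63.3]
b9 L [ 10.3 -61.4]
b9 R [  10.3 -112.9]
b14 [ 14.5 -61.5]
lip-5R [  -3.4 -115. ]
tongue L [  5.7 -70.4]
tongue R [   5.7 -109. ]
bar L [  6.7 -70.9]
bar R [   6.7 -107.9]
262 grad rows [(193, np.int64(150)), (194, np.int64(175)), (195, np.int64(133)), (202, np.int64(-238)), (203, np.int64(-208)), (218, np.int64(116)), (219, np.int64(170)), (220, np.int64(169)), (221, np.int64(104)), (226, np.int64(-94)), (227, np.int64(-229)), (228, np.int64(-180))]
268 grad rows [(202, np.int64(-96)), (218, np.int64(116)), (219, np.int64(169)), (220, np.int64(168)), (221, np.int64(104)), (226, np.int64(-97)), (227, np.int64(-236)), (228, np.int64(-179))]
385 grad rows [(193, np.int64(118)), (194, np.int64(154)), (195, np.int64(132)), (202, np.int64(-202)), (203, np.int64(-192)), (218, np.int64(100)), (219, np.int64(156)), (220, np.int64(168)), (221, np.int64(114))]
395 grad rows [(193, np.int64(114)), (194, np.int64(153)), (195, np.int64(136)), (202, np.int64(-197)), (203, np.int64(-186)), (218, np.int64(93)), (219, np.int64(147)), (220, np.int64(165)), (221, np.int64(113))]
tongue edge [(209, np.int64(-43)), (210, np.int64(-49)), (211, np.int64(-25)), (216, np.int64(-26)), (217, np.int64(-46)), (218, np.int64(-37)), (238, np.int64(24)), (239, np.int64(37)), (240, np.int64(34))]
```

Emit:
jog_arm(motion=[[[0, 0, 0.001], [1.7, 0, 3], -1], [[0, 0, 0.001], [1.7, 0, 6], -1], [[0, 0, 0.001], [1.7, 0, 9], -1], [[0, 0, 0.001], [1.7, 0, 11], -1], [[0, 0, 0.001], [1.7, 0, 13], -1], [[0, 0, 0.001], [1.7, 0, 15], -1], [[0, 0, 0.001], [1.7, 0, 16], -1], [[0, 0, 0.001], [1.7, 0, 17], -1], [[0, 0, 0.001], [1.7, 0, 18], -1], [[0, 0, 0.001], [1.7, 0, 18], -1], [[0, 0, 0.001], [1.7, 0, 18], -1]])

```text
t: 6.13
position: [0.5479, 0.0047, 0.1993]
tool_rot: [0.0, 0.997, -0.08, 0.0]
contact_force: [-0.2, 0.4, -2.1]
finger_gap: 0.019
gripper_force: 59.4
```

```bash
python3 -c "
from h import *
go(railw((-18,-90,182.6)),RY)"
```

```text
turn [ 0.     -0.0002  0.0003] shift [-1.3  0.7 16.7] t 6.13 F [-0.2  0.4 -2.1]
```

Emit:
jog_arm(motion=[[[0, 0, 0], [0, 0, 1], -1], [[0, 0, 0], [0, 0, 2], -1], [[0, 0, 0], [0, 0, 3], -1], [[0, 0, 0], [0, 0, 4], -1], [[0, 0, 0], [0, 0, 5], -1], [[0, 0, 0], [0, 0, 5], -1]])

```text
t: 6.63
position: [0.5477, 0.0047, 0.194]
tool_rot: [0.0, 0.997, -0.08, -0.0]
contact_force: [0.5, 0.1, -3.3]
finger_gap: 0.0184
gripper_force: 59.4
```

```bash
python3 -c "
from h import *
go(railw((-18,-90,182.6)),RY);st=telemetry.get_state();print(rot(st['tool_rot']).T@st['contact_force'],rot(st['tool_rot']).T@st['ft_torque'])"
```

```text
turn [0.0001 0.0004 0.0003] shift [-1.1  0.7 11.4] t 6.63 F [ 0.5  0.1 -3.3]
[ 0.42690394 -0.21626971  3.32471824] [-0.02407708  0.01410053  0.05827134]
```

Emit:
jog_arm(motion=[[[0, 0, 0], [0, 0, 1], -1], [[0, 0, 0], [0, 0, 2], -1], [[0, 0, 0], [0, 0, 3], -1], [[0, 0, 0], [0, 0, 4], -1], [[0, 0, 0], [0, 0, 5], -1], [[0, 0, 0], [0, 0, 6], -1], [[0, 0, 0], [0, 0, 7], -1], [[0, 0, 0], [0, 0, 8], -1], [[0, 0, 0], [0, 0, 8], -1]])

```text
t: 7.38
position: [0.5477, 0.0047, 0.1861]
tool_rot: [0.0, 0.997, -0.08, -0.0]
contact_force: [0.1, -1.1, -1.3]
finger_gap: 0.019
gripper_force: 59.4
```

Emit:
jog_arm(motion=[[[0, 0, 0], [0, 0, 0.5], -1], [[0, 0, 0], [0, 0, 1], -1], [[0, 0, 0], [0, 0, 1], -1]])

```text
t: 7.63
position: [0.5478, 0.0047, 0.1853]
tool_rot: [0.0, 0.997, -0.08, 0.0]
contact_force: [-0.2, -0.1, -2.2]
finger_gap: 0.0187
gripper_force: 59.4
```

Emit:
jog_arm(motion=[[[0, 0, 0], [0, 0, 0.5], -1], [[0, 0, 0], [0, 0, 0.5], -1]])

```text
t: 7.8
position: [0.5478, 0.0047, 0.1848]
tool_rot: [0.0, 0.997, -0.08, 0.0]
contact_force: [-0.4, -0.1, -1.9]
finger_gap: 0.0188
gripper_force: 59.4
```

Emit:
jog_arm(motion=[[[0, 0, 0], [0, 0, 0.5], -1], [[0, 0, 0], [0, 0, 1], -1], [[0, 0, 0], [0, 0, 1], -1]])

```text
t: 8.05
position: [0.5478, 0.0047, 0.1837]
tool_rot: [0.0, 0.997, -0.08, -0.0]
contact_force: [0.8, 0.5, -2.3]
finger_gap: 0.0186
gripper_force: 59.4
```

Emit:
jog_arm(motion=[[[0, 0, 0], [0, 0, 0.5], -1], [[0, 0, 0], [0, 0, 0.5], -1]])

```text
t: 8.22
position: [0.5478, 0.0047, 0.1832]
tool_rot: [0.0, 0.997, -0.08, 0.0]
contact_force: [-0.7, 0.1, -2.3]
finger_gap: 0.0186
gripper_force: 59.4
```

Emit:
jog_arm(motion=[[[0, 0, 0], [0, 0, 0.5], -1], [[0, 0, 0], [0, 0, 0.5], -1]])

```text
t: 8.38
position: [0.5478, 0.0047, 0.1827]
tool_rot: [0.0, 0.997, -0.08, 0.0]
contact_force: [0.3, -0.3, -2.8]
finger_gap: 0.0188
gripper_force: 59.4
```

Emit:
jog_arm(motion=[[[0, 0, 0], [0, 0, 0.4], -1], [[0, 0, 0], [0, 0, 0.4], -1]])

```text
t: 8.55
position: [0.5479, 0.0047, 0.1826]
tool_rot: [0.0, 0.997, -0.08, 0.0]
contact_force: [0.0, -0.0, -0.8]
finger_gap: 0.0188
gripper_force: 59.6
```

Emit:
jog_arm(motion=[[[0, 0, 0], [0, 0, 0.4], -1], [[0, 0, 0], [0, 0, 0.4], -1]])

```text
t: 8.72
position: [0.5479, 0.0047, 0.1825]
tool_rot: [0.0, 0.997, -0.08, 0.0]
contact_force: [-2.1, 0.1, 1.6]
finger_gap: 0.0189
gripper_force: 60.1
```

Emit:
jog_arm(motion=[[[0, 0, 0], [0, 0, 0.4], -1], [[0, 0, 0], [0, 0, 0.4], -1]])

```text
t: 8.88
position: [0.5479, 0.0047, 0.1825]
tool_rot: [0.0, 0.997, -0.08, 0.0]
contact_force: [-2.0, -0.4, 4.8]
finger_gap: 0.019
gripper_force: 60.5
```

Contact with the floor is felt at TCP z 0.1826, exactly the predicted seat height. I'll back off to a light touch and start sliding.

Emit:
jog_arm(motion=[[[0, 0, 0], [0, 0, -0.4], -1], [[0, 0, 0], [0, 0, -0.9], -1], [[0, 0, 0], [0, 0, -0.9], -1], [[0, 0, 0], [0, 0, -0.9], -1]])

```text
t: 9.22
position: [0.5479, 0.0046, 0.1825]
tool_rot: [0.0, 0.997, -0.08, 0.0]
contact_force: [-1.6, -0.6, 1.9]
finger_gap: 0.0186
gripper_force: 59.8
```

Emit:
jog_arm(motion=[[[0, 0, 0], [0, -2, 0], -1], [[0, 0, 0], [0, -4, 0], -1], [[0, 0, 0], [0, -6, 0], -1], [[0, 0, 0], [0, -8, 0], -1], [[0, 0, 0], [0, -10, 0], -1], [[0, 0, 0], [0, -12, 0], -1], [[0, 0, 0], [0, -14, 0], -1], [[0, 0, 0], [0, -16, 0], -1], [[0, 0, 0], [0, -18, 0], -1], [[0, 0, 0], [0, -20, 0], -1], [[0, 0, 0], [0, -20, 0], -1]])

```text
t: 10.13
position: [0.5511, 0.0249, 0.1825]
tool_rot: [-0.0, 0.997, -0.08, 0.0]
contact_force: [-0.3, -0.7, 0.9]
finger_gap: 0.0187
gripper_force: 59.8
```

```bash
cat >> h.py <<'E'
def rep():
    st=telemetry.get_state();n=np.array([np.cos(RY),np.sin(RY)]);m=np.array([-n[1],n[0]]);p=(st['position'][:2]-RO)*1e3
    F=st['contact_force'];print('t',st['t'],'rail x,y,z',(p@n).round(1),(p@m).round(1),(st['position'][2]*1e3).round(1),'F rail',(F[:2]@n).round(1),(F[:2]@m).round(1),F[2].round(1),'torque',st['ft_torque'].round(3))
E
python3 -c "
from h import *
rep()"
```

```text
t 10.1333 rail x,y,z -16.8 -68.8 182.5 F rail -0.2 -0.7 0.9 torque [-0.111 -0.007 -0.042]
```

Emit:
jog_arm(motion=[[[0, 0, 0], [0, -2, 0], -1], [[0, 0, 0], [0, -4, 0], -1], [[0, 0, 0], [0, -6, 0], -1], [[0, 0, 0], [0, -8, 0], -1], [[0, 0, 0], [0, -10, 0], -1], [[0, 0, 0], [0, -12, 0], -1], [[0, 0, 0], [0, -14, 0], -1], [[0, 0, 0], [0, -16, 0], -1], [[0, 0, 0], [0, -18, 0], -1], [[0, 0, 0], [0, -20, 0], -1], [[0, 0, 0], [0, -22, 0], -1], [[0, 0, 0], [0, -24, 0], -1], [[0, 0, 0], [0, -24, 0], -1]])

```text
t: 11.22
position: [0.555, 0.0486, 0.1825]
tool_rot: [-0.0, 0.997, -0.08, 0.0]
contact_force: [-0.4, -0.4, 1.4]
finger_gap: 0.0189
gripper_force: 59.8
```

```bash
python3 -c "
from h import *
rep()"
```

```text
t 11.2167 rail x,y,z -16.7 -44.8 182.5 F rail -0.3 -0.4 1.4 torque [-0.097  0.025 -0.017]
```

Emit:
jog_arm(motion=[[[0, 0, 0], [0, -2, 0], -1], [[0, 0, 0], [0, -4, 0], -1], [[0, 0, 0], [0, -6, 0], -1], [[0, 0, 0], [0, -8, 0], -1], [[0, 0, 0], [0, -10, 0], -1], [[0, 0, 0], [0, -12, 0], -1], [[0, 0, 0], [0, -14, 0], -1], [[0, 0, 0], [0, -14, 0], -1]])

```text
t: 11.88
position: [0.5568, 0.062, 0.1825]
tool_rot: [0.0, 0.997, -0.08, -0.0]
contact_force: [-2.0, -3.2, 2.6]
finger_gap: 0.0189
gripper_force: 60.0
```

```bash
python3 -c "
from h import *
rep()"
```

```text
t 11.8833 rail x,y,z -17.1 -31.3 182.5 F rail -1.4 -3.4 2.6 torque [-0.496  0.165 -0.059]
```

The catch is being pushed aside (about 3 N). Continuing.

Emit:
jog_arm(motion=[[[0, 0, 0], [0, -2, 0], -1], [[0, 0, 0], [0, -4, 0], -1], [[0, 0, 0], [0, -6, 0], -1], [[0, 0, 0], [0, -8, 0], -1], [[0, 0, 0], [0, -10, 0], -1], [[0, 0, 0], [0, -12, 0], -1], [[0, 0, 0], [0, -14, 0], -1], [[0, 0, 0], [0, -16, 0], -1], [[0, 0, 0], [0, -16, 0], -1]])

```text
t: 12.63
position: [0.5583, 0.0771, 0.1826]
tool_rot: [0.001, 0.997, -0.08, -0.001]
contact_force: [-5.0, -3.5, 4.1]
finger_gap: 0.0187
gripper_force: 60.4
```

```bash
python3 -c "
from h import *
rep()"
```

```text
t 12.6333 rail x,y,z -18.0 -16.1 182.6 F rail -4.4 -4.2 4.1 torque [-0.806  0.656 -0.071]
```

Emit:
jog_arm(motion=[[[0, 0, 0], [0, -2, 0], -1], [[0, 0, 0], [0, -4, 0], -1], [[0, 0, 0], [0, -6, 0], -1], [[0, 0, 0], [0, -8, 0], -1], [[0, 0, 0], [0, -10, 0], -1], [[0, 0, 0], [0, -12, 0], -1], [[0, 0, 0], [0, -14, 0], -1], [[0, 0, 0], [0, -16, 0], -1], [[0, 0, 0], [0, -16, 0], -1]])

```text
t: 13.38
position: [0.561, 0.0935, 0.1826]
tool_rot: [0.0, 0.997, -0.08, -0.001]
contact_force: [-3.9, -2.2, 4.7]
finger_gap: 0.019
gripper_force: 60.3
```

```bash
python3 -c "
from h import *
rep()"
```

```text
t 13.3833 rail x,y,z -17.9 0.5 182.6 F rail -3.5 -2.8 4.7 torque [-0.598  0.674  0.016]
```

Emit:
jog_arm(motion=[[[0, 0, 0], [0, -2, 0], -1], [[0, 0, 0], [0, -4, 0], -1], [[0, 0, 0], [0, -6, 0], -1], [[0, 0, 0], [0, -8, 0], -1], [[0, 0, 0], [0, -10, 0], -1], [[0, 0, 0], [0, -12, 0], -1], [[0, 0, 0], [0, -14, 0], -1], [[0, 0, 0], [0, -16, 0], -1], [[0, 0, 0], [0, -18, 0], -1], [[0, 0, 0], [0, -20, 0], -1], [[0, 0, 0], [0, -22, 0], -1], [[0, 0, 0], [0, -24, 0], -1], [[0, 0, 0], [0, -24, 0], -1]])

```text
t: 14.47
position: [0.565, 0.1172, 0.1826]
tool_rot: [0.0, 0.997, -0.08, -0.001]
contact_force: [-3.9, -1.9, 4.0]
finger_gap: 0.0189
gripper_force: 60.3
```

```bash
python3 -c "
from h import *
rep()"
```

```text
t 14.4667 rail x,y,z -17.8 24.6 182.6 F rail -3.5 -2.5 4.0 torque [-0.483  0.672 -0.097]
```

Emit:
jog_arm(motion=[[[0, 0, 0], [0, -2, 0], -1], [[0, 0, 0], [0, -4, 0], -1], [[0, 0, 0], [0, -6, 0], -1], [[0, 0, 0], [0, -6, 0], -1]])

```text
t: 14.8
position: [0.5661, 0.1232, 0.1826]
tool_rot: [0.0, 0.997, -0.08, -0.001]
contact_force: [-3.5, -2.3, 4.7]
finger_gap: 0.0187
gripper_force: 60.3
```

```bash
python3 -c "
from h import *
rep()"
```

```text
t 14.8 rail x,y,z -17.6 30.6 182.6 F rail -3.1 -2.9 4.7 torque [-0.513  0.661 -0.096]
```

Next, small steps into the buffer.

Emit:
jog_arm(motion=[[[0, 0, 0], [0, -1.5, 0], -1], [[0, 0, 0], [0, -3, 0], -1], [[0, 0, 0], [0, -3, 0], -1]])

```text
t: 15.05
position: [0.5663, 0.1248, 0.1826]
tool_rot: [0.002, 0.997, -0.08, -0.001]
contact_force: [-5.1, -6.1, 5.2]
finger_gap: 0.0191
gripper_force: 60.5
```

```bash
python3 -c "
from h import *
rep()"
```

```text
t 15.05 rail x,y,z -17.7 32.3 182.6 F rail -4.0 -6.9 5.2 torque [-1.258  0.77  -0.23 ]
```

Emit:
jog_arm(motion=[[[0, 0, 0], [0, -1.5, 0], -1], [[0, 0, 0], [0, -3, 0], -1], [[0, 0, 0], [0, -3, 0], -1]])

```text
t: 15.3
position: [0.5667, 0.1274, 0.1826]
tool_rot: [0.002, 0.997, -0.08, -0.001]
contact_force: [-5.0, -7.0, 6.3]
finger_gap: 0.019
gripper_force: 60.6
```

```bash
python3 -c "
from h import *
rep()"
```

```text
t 15.3 rail x,y,z -17.7 34.8 182.6 F rail -3.9 -7.7 6.3 torque [-1.441  0.737 -0.265]
```

Emit:
jog_arm(motion=[[[0, 0, 0], [0, -1, 0], -1], [[0, 0, 0], [0, -2, 0], -1], [[0, 0, 0], [0, -2, 0], -1]])

```text
t: 15.55
position: [0.5671, 0.1293, 0.1826]
tool_rot: [0.002, 0.997, -0.08, -0.001]
contact_force: [-5.1, -7.7, 4.9]
finger_gap: 0.019
gripper_force: 60.5
```

```bash
python3 -c "
from h import *
rep()"
```

```text
t 15.55 rail x,y,z -17.6 36.8 182.6 F rail -3.8 -8.4 4.9 torque [-1.442  0.799 -0.152]
```

Buffer contact was at y≈31.5, so the catch should snap near 39.5 (solid end 43.5). I'll watch for the sideways force to drop.

Emit:
jog_arm(motion=[[[0, 0, 0], [0, -1, 0], -1], [[0, 0, 0], [0, -2, 0], -1], [[0, 0, 0], [0, -2, 0], -1]])

```text
t: 15.8
position: [0.5673, 0.1308, 0.1826]
tool_rot: [0.002, 0.997, -0.08, -0.001]
contact_force: [-5.4, -8.9, 6.2]
finger_gap: 0.019
gripper_force: 60.5
```

```bash
python3 -c "
from h import *
rep()"
```

```text
t 15.8 rail x,y,z -17.6 38.3 182.6 F rail -3.9 -9.7 6.2 torque [-1.724  0.82  -0.165]
```

Emit:
jog_arm(motion=[[[0, 0, 0], [0, -1, 0], -1], [[0, 0, 0], [0, -1.5, 0], -1], [[0, 0, 0], [0, -1.5, 0], -1]])

```text
t: 16.05
position: [0.5675, 0.132, 0.1826]
tool_rot: [0.003, 0.997, -0.08, -0.001]
contact_force: [-5.8, -9.0, 7.3]
finger_gap: 0.0188
gripper_force: 60.6
```

```bash
python3 -c "
from h import *
rep()"
```

```text
t 16.05 rail x,y,z -17.6 39.6 182.6 F rail -4.3 -9.8 7.3 torque [-1.836  0.8   -0.209]
```

Emit:
jog_arm(motion=[[[0, 0, 0], [0, -0.7, 0], -1], [[0, 0, 0], [0, -1, 0], -1], [[0, 0, 0], [0, -1, 0], -1]])

```text
t: 16.3
position: [0.5677, 0.1328, 0.1826]
tool_rot: [0.003, 0.997, -0.08, -0.001]
contact_force: [-4.5, -10.7, 6.7]
finger_gap: 0.019
gripper_force: 60.6
```

```bash
python3 -c "
from h import *
rep()"
```

```text
t 16.3 rail x,y,z -17.6 40.3 182.6 F rail -2.8 -11.2 6.7 torque [-1.953  0.731 -0.184]
```

Emit:
jog_arm(motion=[[[0, 0, 0], [0, -0.7, 0], -1], [[0, 0, 0], [0, -1, 0], -1], [[0, 0, 0], [0, -1, 0], -1]])

```text
t: 16.55
position: [0.5678, 0.1336, 0.1826]
tool_rot: [0.003, 0.997, -0.08, -0.001]
contact_force: [-6.7, -11.0, 6.5]
finger_gap: 0.0185
gripper_force: 60.6
```

```bash
python3 -c "
from h import *
rep()"
```

```text
t 16.55 rail x,y,z -17.6 41.2 182.6 F rail -4.9 -12.0 6.5 torque [-2.068  0.814 -0.133]
```

Emit:
jog_arm(motion=[[[0, 0, 0], [0, -0.5, 0], -1], [[0, 0, 0], [0, -0.8, 0], -1], [[0, 0, 0], [0, -0.8, 0], -1], [[0, 0, 0], [0, -0.8, 0], -1]])

```text
t: 16.88
position: [0.5679, 0.1343, 0.1826]
tool_rot: [0.003, 0.997, -0.08, -0.001]
contact_force: [-5.3, -11.7, 6.4]
finger_gap: 0.019
gripper_force: 60.7
```

Run:
```python
from h import *
rep()
import pickle
D={n:vision.capture(n) for n in('scene','top')};pickle.dump(D,open('d4.pkl','wb'))
st,D0=pickle.load(open('d0.pkl','rb'))
for n in D:
  for k,d in (('before',D0),('now',D)):
    c=d[n];h=cv2.cvtColor(c['pixels'],cv2.COLOR_BGR2HSV)
    for nm,lo,hi in(('red',(0,150,90),(4,255,255)),('yel',(19,150,100),(32,255,255))):
        m=cv2.inRange(h,lo,hi);m[:,330:]=0;q=cv2.findNonZero(m)
        if q is not None: q=q[:,0];print(n,k,nm,len(q),'min',q.min(0),'max',q.max(0),'leftmost',q[q[:,0].argmin()],'rightmost',q[q[:,0].argmax()])
```

```text
t 16.8833 rail x,y,z -17.6 41.8 182.6 F rail -3.3 -12.4 6.4 torque [-2.103  0.832 -0.167]
scene before red 70 min [243 253] max [260 269] leftmost [243 267] rightmost [260 254]
scene before yel 39 min [214 274] max [223 280] leftmost [214 277] rightmost [223 277]
scene now red 54 min [245 253] max [260 267] leftmost [245 267] rightmost [260 254]
scene now yel 12 min [214 277] max [217 280] leftmost [214 278] rightmost [217 277]
top before red 41 min [229 196] max [250 202] leftmost [229 202] rightmost [250 196]
top before yel 24 min [204 196] max [211 199] leftmost [204 197] rightmost [211 197]
top now red 29 min [237 195] max [250 200] leftmost [237 200] rightmost [250 196]
```

```bash
cat >> h.py <<'E'
def dog(c,st):
    n=np.array([np.cos(RY),np.sin(RY)]);m=np.array([-n[1],n[0]])
    k=cv2.inRange(cv2.cvtColor(c['pixels'],cv2.COLOR_BGR2HSV),(0,170,60),(4,255,255));k+=cv2.inRange(cv2.cvtColor(c['pixels'],cv2.COLOR_BGR2HSV),(176,170,60),(180,255,255))
    q=cv2.findNonZero(k)[:,0];w=np.array([onz(c,u,v,.151,st)[:2]-RO for u,v in q])*1e3;l=np.c_[w@n,w@m]
    out=[]
    for y in np.arange(-40,25,5):
        s=l[(l[:,1]>=y)&(l[:,1]<y+5)]
        if len(s)>3: out.append((float(y)+2.5,round(float(s[:,0].mean()),1),len(s)))
    print(len(q),out,'y range',l[:,1].min().round(1),l[:,1].max().round(1))
    k=cv2.inRange(cv2.cvtColor(c['pixels'],cv2.COLOR_BGR2HSV),(19,150,80),(32,255,255));q=cv2.findNonZero(k)
    if q is not None:
        w=np.array([onz(c,u,v,.1515,st)[:2]-RO for u,v in q[:,0]])*1e3;print('yellow',len(w),'x',(w@n).min().round(1),(w@n).max().round(1),'y',(w@m).min().round(1),(w@m).max().round(1))
E
python3 - <<'E'
from h import *
import pickle
st,c=pickle.load(open('w2.pkl','rb'));dog(c,st)
st=telemetry.get_state();c=vision.capture('wrist');pickle.dump((st,c),open('w4.pkl','wb'));dog(c,st);cv2.imwrite('pics/w4.png',c['pixels'])
E
```

```text
1776 [(-37.5, 18.4, 31), (-32.5, 18.6, 278), (-27.5, 18.7, 282), (-22.5, 15.4, 168), (-17.5, 13.1, 173), (-12.5, 10.9, 167), (-7.5, 8.7, 160), (-2.5, 6.5, 159), (2.5, 4.2, 159), (7.5, 2.1, 154), (12.5, 1.2, 45)] y range -36.1 12.0
yellow 9 x 2.8 6.0 y 45.4 46.2
1717 [(-32.5, 19.5, 173), (-27.5, 20.1, 353), (-22.5, 19.5, 280), (-17.5, 15.9, 201), (-12.5, 13.7, 191), (-7.5, 11.8, 163), (-2.5, 11.6, 19), (2.5, 5.1, 30), (7.5, 4.7, 157), (12.5, 3.1, 150)] y range -33.6 14.9
yellow 358 x 3.3 11.0 y 61.2 69.1
```

The wrist view measures the catch line slope as -0.43 (at rest -0.44) with its tip at y≈15. The carrier's right edge is at 21.8 and the buffer is pressed about 10 mm, so the catch has snapped out. I'll let the carrier back gently onto it.

Emit:
jog_arm(motion=[[[0, 0, 0], [0, 1, 0], -1], [[0, 0, 0], [0, 2, 0], -1], [[0, 0, 0], [0, 3, 0], -1], [[0, 0, 0], [0, 4, 0], -1], [[0, 0, 0], [0, 4, 0], -1]])

```text
t: 17.45
position: [0.5678, 0.1329, 0.1825]
tool_rot: [0.0, 0.997, -0.08, -0.001]
contact_force: [-4.2, -4.7, 3.5]
finger_gap: 0.0188
gripper_force: 60.3
```

```bash
python3 -c "
from h import *
rep()
st=telemetry.get_state();dog(vision.capture('wrist'),st)"
```

```text
t 17.45 rail x,y,z -17.5 40.4 182.5 F rail -3.4 -5.3 3.5 torque [-0.6    0.62  -0.034]
1710 [(-32.5, 19.6, 176), (-27.5, 20.1, 352), (-22.5, 19.5, 280), (-17.5, 15.9, 200), (-12.5, 13.8, 189), (-7.5, 12.0, 143), (2.5, 5.5, 52), (7.5, 4.9, 166), (12.5, 3.1, 150)] y range -33.7 14.9
yellow 408 x 3.5 11.1 y 59.9 69.3
```

Emit:
jog_arm(motion=[[[0, 0, 0], [0, 1, 0], -1], [[0, 0, 0], [0, 2, 0], -1], [[0, 0, 0], [0, 2, 0], -1]])

```text
t: 17.75
position: [0.5676, 0.1313, 0.1825]
tool_rot: [-0.0, 0.997, -0.08, -0.001]
contact_force: [-3.7, -2.9, 4.0]
finger_gap: 0.019
gripper_force: 60.3
```

```bash
python3 -c "
from h import *
rep()"
```

```text
t 17.75 rail x,y,z -17.5 38.9 182.5 F rail -3.2 -3.5 4.0 torque [-0.359  0.748 -0.012]
```

Emit:
jog_arm(motion=[[[0, 0, 0], [0, 0.7, 0], -1], [[0, 0, 0], [0, 1.5, 0], -1], [[0, 0, 0], [0, 1.5, 0], -1]])

```text
t: 18.0
position: [0.5675, 0.1299, 0.1825]
tool_rot: [-0.0, 0.997, -0.08, -0.0]
contact_force: [-5.2, -2.5, 4.4]
finger_gap: 0.0186
gripper_force: 60.3
```

```bash
python3 -c "
from h import *
rep()
st=telemetry.get_state();dog(vision.capture('wrist'),st)"
```

```text
t 18.0 rail x,y,z -17.3 37.5 182.5 F rail -4.7 -3.3 4.4 torque [-0.25   0.796  0.017]
1695 [(-32.5, 19.7, 178), (-27.5, 20.1, 353), (-22.5, 19.4, 276), (-17.5, 15.8, 200), (-12.5, 13.7, 181), (-7.5, 12.8, 68), (2.5, 6.3, 114), (7.5, 4.9, 174), (12.5, 3.1, 151)] y range -33.7 14.7
yellow 540 x 3.7 11.0 y 57.4 69.1
```

Emit:
jog_arm(motion=[[[0, 0, 0], [-0.2, 0.7, -0.2], -1], [[0, 0, 0], [-0.5, 1.3, -0.5], -1], [[0, 0, 0], [-0.5, 1.3, -0.5], -1], [[0, 0, 0], [-0.5, 1.3, -0.5], -1]])

```text
t: 18.38
position: [0.5672, 0.1282, 0.1826]
tool_rot: [0.001, 0.997, -0.08, -0.0]
contact_force: [-3.7, -3.7, 0.2]
finger_gap: 0.0191
gripper_force: 59.8
```

```bash
python3 -c "
from h import *
rep()
st=telemetry.get_state();dog(vision.capture('wrist'),st)"
```

```text
t 18.3833 rail x,y,z -17.3 35.7 182.6 F rail -3.1 -4.3 0.2 torque [-0.68   0.485 -0.064]
1673 [(-32.5, 19.6, 178), (-27.5, 20.2, 356), (-22.5, 19.3, 274), (-17.5, 15.8, 196), (-12.5, 13.9, 172), (-7.5, 13.5, 25), (-2.5, 6.7, 11), (2.5, 6.6, 139), (7.5, 4.9, 171), (12.5, 3.1, 151)] y range -33.7 14.8
yellow 646 x 3.6 10.9 y 55.2 69.2
```

Emit:
jog_arm(motion=[[[0, 0, 0], [0, 0.5, 0], -1], [[0, 0, 0], [0, 1, 0], -1], [[0, 0, 0], [0, 1, 0], -1]])

```text
t: 18.68
position: [0.5671, 0.1275, 0.1826]
tool_rot: [0.0, 0.997, -0.08, -0.0]
contact_force: [-2.8, -4.2, -1.2]
finger_gap: 0.0189
gripper_force: 59.5
```

```bash
python3 -c "
from h import *
rep()
st=telemetry.get_state();dog(vision.capture('wrist'),st)"
```

```text
t 18.6833 rail x,y,z -17.3 35.0 182.6 F rail -2.1 -4.6 -1.2 torque [-0.652  0.469 -0.119]
1659 [(-32.5, 19.5, 176), (-27.5, 20.2, 356), (-22.5, 19.3, 271), (-17.5, 15.8, 198), (-12.5, 14.0, 164), (-7.5, 13.8, 15), (-2.5, 6.7, 15), (2.5, 6.7, 147), (7.5, 4.9, 174), (12.5, 3.1, 143)] y range -33.6 14.5
yellow 677 x 3.6 10.9 y 54.6 69.0
```

Emit:
jog_arm(motion=[[[0, 0, 0], [0, 0.5, 0], -1], [[0, 0, 0], [0, 1, 0], -1], [[0, 0, 0], [0, 1, 0], -1]])

```text
t: 18.98
position: [0.567, 0.1269, 0.1827]
tool_rot: [-0.0, 0.997, -0.08, -0.0]
contact_force: [-2.3, -2.4, -3.5]
finger_gap: 0.0187
gripper_force: 59.2
```

```bash
python3 -c "
from h import *
rep()
st=telemetry.get_state();c=vision.capture('wrist');dog(c,st);import pickle;pickle.dump((st,c),open('w5.pkl','wb'))"
```

```text
t 18.9833 rail x,y,z -17.3 34.4 182.7 F rail -1.9 -2.7 -3.5 torque [-0.476  0.304 -0.045]
1638 [(-32.5, 19.6, 175), (-27.5, 20.2, 355), (-22.5, 19.4, 267), (-17.5, 15.8, 199), (-12.5, 14.1, 152), (-7.5, 14.1, 4), (-2.5, 7.1, 22), (2.5, 6.7, 154), (7.5, 4.9, 174), (12.5, 3.1, 136)] y range -33.5 13.9
yellow 710 x 3.6 10.9 y 54.0 69.1
```

Emit:
jog_arm(motion=[[[0, 0, 0], [0, 0.4, 0.2], -1], [[0, 0, 0], [0, 0.8, 0.3], -1], [[0, 0, 0], [0, 0.8, 0.3], -1]])

```text
t: 19.28
position: [0.5669, 0.1265, 0.1826]
tool_rot: [-0.001, 0.997, -0.08, 0.0]
contact_force: [-1.0, 0.2, -4.5]
finger_gap: 0.0189
gripper_force: 59.3
```

```bash
python3 -c "
from h import *
rep()
st=telemetry.get_state();c=vision.capture('wrist');dog(c,st)"
```

```text
t 19.2833 rail x,y,z -17.3 34.0 182.6 F rail -1.0 -0.0 -4.5 torque [ 0.035  0.33  -0.01 ]
1634 [(-32.5, 19.6, 178), (-27.5, 20.1, 354), (-22.5, 19.3, 268), (-17.5, 15.8, 198), (-12.5, 14.1, 148), (-2.5, 7.1, 27), (2.5, 6.8, 156), (7.5, 4.8, 174), (12.5, 3.1, 129)] y range -33.7 13.6
yellow 721 x 3.6 10.9 y 53.6 69.2
```

Fy has fallen from -4.6 to 0 N and the catch line is unchanged, so the catch carries the buffer load. Opening slowly.

Emit:
jog_arm(motion=[[[0, 0, 0], [0, 0, 0.2], -0.6], [[0, 0, 0], [0, 0, 0.2], -0.4], [[0, 0, 0], [0, 0, 0.2], -0.2], [[0, 0, 0], [0, 0, 0.2], 0], [[0, 0, 0], [0, 0, 0.2], 0], [[0, 0, 0], [0, 0, 0.2], 0]])

```text
t: 19.83
position: [0.5673, 0.1259, 0.1829]
tool_rot: [-0.0, 0.997, -0.08, 0.001]
contact_force: [-0.7, -0.3, 1.2]
finger_gap: 0.0428
gripper_force: 0.0
```

```bash
python3 -c "
from h import *
rep()
import pickle
st=telemetry.get_state();c=vision.capture('wrist');dog(c,st);pickle.dump((st,c),open('w6.pkl','wb'))
k=cv2.inRange(cv2.cvtColor(c['pixels'],cv2.COLOR_BGR2HSV),(5,180,60),(17,255,255));q=cv2.findNonZero(k)[:,0];n=np.array([np.cos(RY),np.sin(RY)]);m=np.array([-n[1],n[0]])
w=np.array([onz(c,u,v,.19,st)[:2]-RO for u,v in (q.min(0),q.max(0))])*1e3;print('tab y',w@m,'near x',w@n, q.min(0),q.max(0))"
```

```text
t 19.8333 rail x,y,z -16.8 33.5 182.9 F rail -0.7 -0.4 1.2 torque [ 0.038 -0.03   0.042]
1626 [(-32.5, 19.6, 173), (-27.5, 20.2, 351), (-22.5, 19.3, 267), (-17.5, 15.8, 196), (-12.5, 14.4, 124), (-2.5, 7.4, 46), (2.5, 6.9, 165), (7.5, 4.9, 175), (12.5, 3.0, 129)] y range -33.7 13.8
yellow 714 x 3.6 10.9 y 53.9 69.2
tab y [42.92418937 25.00015588] near x [  8.06979839 -22.75249161] [296 280] [354 369]
```

It stays put. Retreating straight up, then measuring buffer and catch from above.

Emit:
jog_arm(motion=[[[0, 0, 0], [0, 0, 0], 0.5], [[0, 0, 0], [0, 0, -3], 0.5], [[0, 0, 0], [0, 0, -10], 0.5], [[0, 0, 0], [0, 0, -20], 0.5], [[0, 0, 0], [0, 0, -35], 0.5], [[0, 0, 0], [0, 0, -50], 0.5], [[0, 0, 0], [0, 0, -60], 0.5], [[0, 0, 0], [0, 0, -60], 0.5], [[0, 0, 0], [0, 0, -60], 0.5]])

```text
t: 20.63
position: [0.5671, 0.126, 0.2433]
tool_rot: [-0.0, 0.997, -0.08, 0.001]
contact_force: [-0.4, -0.2, 0.2]
finger_gap: 0.0644
gripper_force: 0.0
```

Emit:
jog_arm(motion=[[[0, 0, 0], [-15, -10, 0], 0.5], [[0, 0, 0], [-30, -20, 0], 0.5], [[0, 0, 0], [-45, -25, 0], 0.5], [[0, 0, 0], [-50, -25, 0], 0.5], [[0, 0, 0], [-50, -25, 0], 0.5], [[0, 0, 0], [-50, -25, 0], 0.5]])

```text
t: 21.13
position: [0.5216, 0.1582, 0.2422]
tool_rot: [0.0, 0.997, -0.08, 0.0]
contact_force: [-0.5, 0.1, -0.5]
finger_gap: 0.0641
gripper_force: 0.0
```

Run:
```python
from h import *
import pickle
rep()
st=telemetry.get_state();c=vision.capture('wrist');dog(c,st);pickle.dump((st,c),open('w7.pkl','wb'))
D={n:vision.capture(n) for n in('scene','top')};pickle.dump(D,open('d7.pkl','wb'))
for p in ((4.5,54,151.5),(4.5,69,151.5),(4.5,14,151)): 
    w=railw(p);print(p,np.round(proj(c,w,st),1))
h=cv2.cvtColor(c['pixels'],cv2.COLOR_BGR2HSV)
k=cv2.inRange(h,(19,150,80),(32,255,255));q=cv2.findNonZero(k)[:,0];print('yellow px',q.min(0),q.max(0))
v=int(np.median(q[:,1]));a,b=q[:,0].min()-10,q[:,0].max()+18
print(v,a,[tuple(int(t) for t in x) for x in c['pixels'][v,a:b]])
```

```text
t 21.1333 rail x,y,z -67.1 58.1 242.2 F rail -0.6 0.1 -0.5 torque [-0.037 -0.039 -0.035]
1017 [(-32.5, 19.1, 109), (-27.5, 19.0, 219), (-22.5, 17.6, 164), (-17.5, 14.7, 116), (-12.5, 13.4, 73), (-2.5, 6.9, 42), (2.5, 5.8, 110), (7.5, 3.7, 109), (12.5, 1.8, 75)] y range -33.3 13.6
yellow 54 x 5.3 8.5 y 55.1 60.5
(4.5, 54, 151.5) [335.3 110.6]
(4.5, 69, 151.5) [304.4 110.6]
(4.5, 14, 151) [417.6 110.6]
yellow px [322 102] [333 109]
105 312 [(58, 116, 134), (58, 115, 134), (59, 116, 135), (58, 115, 134), (57, 115, 134), (56, 114, 133), (57, 115, 134), (56, 114, 133), (56, 114, 133), (56, 114, 133), (55, 114, 133), (56, 114, 133), (55, 114, 133), (55, 114, 133), (55, 114, 133), (54, 114, 132), (54, 113, 132), (54, 113, 132), (54, 112, 132), (53, 113, 132), (51, 112, 132), (51, 110, 130), (58, 105, 122), (79, 98, 107), (96, 96, 98), (105, 101, 101), (108, 103, 104), (109, 104, 105), (110, 104, 105), (109, 104, 104), (109, 103, 104), (109, 104, 104), (109, 104, 104), (109, 103, 103), (108, 103, 104), (109, 103, 104), (108, 103, 103), (108, 102, 103), (108, 102, 103)]
```

Run:
```python
from h import *
import pickle
st,c=pickle.load(open('w7.pkl','rb'))
n=np.array([np.cos(RY),np.sin(RY)]);m=np.array([-n[1],n[0]])
d=c['pixels'].astype(int)
for v in (102,105,108):
    s=(d[v,:,2]-d[v,:,0])[285:345]
    f=np.where(s>38)[0]
    u0=285+f[0];u1=285+f[-1]
    # subpixel at half level
    def cr(i,j): return i+(38-s[i])/(s[j]-s[i])*(j-i)
    a=285+cr(f[0]-1,f[0]);b=285+cr(f[-1],f[-1]+1)
    y=[(onz(c,u,v,.1515,st)[:2]-RO)@m*1e3 for u in(a,b)]
    print(v,a,b,'y',np.round(y,2),'len',y[0]-y[1], s[f[0]-4:f[0]+3])
g=d[105,285:345,2]-d[105,285:345,0];print(g)
st,c=pickle.load(open('w6.pkl','rb'));d=c['pixels'].astype(int)
q=[(u,v) for u in range(640) for v in range(480) if 0]
k=cv2.inRange(cv2.cvtColor(c['pixels'],cv2.COLOR_BGR2HSV),(19,150,80),(32,255,255));q=cv2.findNonZero(k)[:,0];v=int(np.median(q[:,1]));print('w6',v,q.min(0),q.max(0),(d[v,q[:,0].min()-8:q[:,0].max()+8,2]-d[v,q[:,0].min()-8:q[:,0].max()+8,0]))
```

```text
102 304.5 334.6 y [68.89 54.38] len 14.511244584616186 [-4 -2  3 24 52 67 71]
105 303.65625 334.72222222222223 y [69.31 54.31] len 15.006754886162305 [-4 -3  0 17 49 70 76]
108 303.48275862068965 334.6 y [69.42 54.36] len 15.061513619252182 [-3 -3  2 24 53 70 73]
[-11 -12 -12 -12 -12 -12  -8  -5  -4  -3  -4  -4  -4  -4  -5  -4  -3   0
  17  49  70  76  75  76  75  76  76  76  76  76  76  77  77  77  77  77
  77  78  77  78  78  78  78  78  78  78  79  81  79  64  28   2  -4  -4
  -4  -5  -5  -5  -5  -5]
w6 242 [235 233] [274 251] [ -8  -9  -9  -9  -9  -8  -3  27  84 135 137 138 138 137 138 138 137 137
 138 137 138 137 138 138 138 137 138 137 137 137 137 137 137 136 137 136
 137 137 137 137 137 136 137 136 136 132  86  30   2  -6  -6  -6  -6  -7
  -6]
```

The carrier rests still. The buffer's visible length is about 15 mm of 18, so it is pressed about 3 mm, which is close to the limit. The catch is at its rest angle. One last stillness check, then I hand in.

Run:
```python
from h import *
import pickle
from cell import ticket
D0=pickle.load(open('d7.pkl','rb'));st,w=pickle.load(open('w7.pkl','rb'))
c=vision.capture('wrist');print('wrist change',np.abs(c['pixels'][60:330].astype(int)-w['pixels'][60:330]).mean())
st=telemetry.get_state();dog(c,st)
print('F',st['contact_force'].round(1));print(ticket.sign_off())
```

```text
wrist change 2.485244984567901
1016 [(-32.5, 19.0, 109), (-27.5, 18.8, 221), (-22.5, 17.6, 163), (-17.5, 14.6, 116), (-12.5, 13.4, 65), (-2.5, 6.9, 51), (2.5, 5.6, 108), (7.5, 3.5, 106), (12.5, 1.6, 77)] y range -33.2 13.6
yellow 47 x 4.8 8.5 y 55.1 59.9
F [ 0.9 -0.4  0.3]
the job is handed in; nothing more can be done
None
```

I handed the job in at about 21 s with the smaller carrier hanging in the channel, let go and held by the red catch; the one doubt is that I measured the buffer pressed in about 3 mm, right at the 3 mm limit and uncertain by nearly 1 mm, and the sign-off gave no verdict.

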